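# Release the latched key of the bench socket bar

## Robot

A 6-joint arm with a two-finger parallel gripper is mounted at the origin on the work surface. World frame = base frame: x ahead of the robot, y to its left, z up, the work surface at z = 0. Lengths are in m, angles in degrees, forces in N, time in s.
With the tool pointing down it reaches from about 0.325 to 0.85 m from the base axis. Payload 15.5 kg.
Tool frame: the origin (TCP) lies midway between the tips of the shut fingers; the grasp point (between the pads) lies 19 mm behind it; y points along the fingers, x is the direction in which the jaws open and shut, and the axes are right-handed (so a half turn about y gives the same grasp; the last joint's range is limited). The gripper opens to 91 mm and grips with 3 to 60 N. Pads are 32 mm wide; open, the fingers measure 118 mm over their backs; the gripper's body (76 mm by 178 mm) begins 60 mm behind the grasp point.
Start: joints at [71.763, 28.281, 77.091, -0, 74.628, -5.472], TCP at [0.138, 0.61, 0.214] pointing down, gripper open.
Joint ranges: [-166.48, 166.48], [-47.26, 123.95], [12.59, 153.08], [-70.14, 250.14], [6.76, 159.57], [-176.63, 176.63]. Speed limits (degrees/s): [108.29, 108.29, 147.25, 172.46, 172.46, 172.46].

## Interface

Orientations are given as a 3x3 rotation matrix whose columns are the frame's x, y, z axes.
In Python, from bench import ctrl gives the robot as it stands. The module is installed in compiled form; this text tells all that it offers. Calls block until the motion is done:
- ctrl.goto(position, orientation): joint-space move of the TCP to a pose.
- ctrl.move_l(position, vel=0.15, ori=None, contact_N=None): straight line of the TCP; ori=None keeps the orientation; vel is the mean speed in m/s. With contact_N (N) it stops when the force on the tool has changed by that much, and returns True; else False.
- ctrl.movej(angles): joint-space move.
- ctrl.command_gripper(opening): opening from 0.0 (shut) to 1.0 (fully open); the grip force is fixed at half the most; returns when the fingers have stopped.
- ctrl.sleep(seconds).
- ctrl.ik(position, orientation): joint angles nearest the present ones, or None.
- ctrl.read_camera(name): name is "scene" or "top" or "wrist"; returns the picture (384x512x3 uint8, blue, green, red); there is no depth.
- ctrl.camera_params(name): a dict with "fx", "fy", "cx", "cy" (pixels), "pose" (4x4, takes a point from camera to world coordinates); the wrist camera has in their place "T_tool_cam" (4x4, takes a point from camera to tool coordinates, whose origin is the TCP and whose axes are the tool frame's). Camera axes: x right, y up, looking along -z (the intrinsics and any distortion apply to the point x, -y, -z); pixel columns grow to the right and rows downward; lengths in m; the calibration is good to about 2 mm. The wrist camera is an equidistant fisheye: a pixel r from the principal point sees the ray r / f radians off the axis. A picture is of the moment at which its call begins: read the wrist's pose just before it. camera_params takes no time and is no camera call.
A pose or a line that the arm cannot do raises ctrl.MotionError and nothing moves.
- ctrl.sign_off(): hands the job in, once; it reports no verdict.
Readings, each from a call of its own:
- ctrl.current_t(): time.
- ctrl.current_q(): joint angles.
- ctrl.current_dq(): joint speeds.
- ctrl.current_effort(): joint torques, N m.
- ctrl.current_tool_pos(): TCP position.
- ctrl.current_eef_rot(): TCP orientation.
- ctrl.current_contact_force(): force on the tool from outside, world axes, zero at the start.
- ctrl.current_wrist_torque(): the same for the moment, N m.
- ctrl.current_grip_width(): opening from 0.0 (shut) to 1.0 (fully open).
Only numpy, scipy, OpenCV 4.12 (cv2) and the standard library are available. Lean on these libraries where they do the work, as an engineer would, in place of code of your own. Each camera call takes 0.05 s, during which the arm holds its last target.

## Task

One outlet of the socket bar on the bench has been left switched on: its key is latched down. Work along the row from left to right, tapping each of the four keys lightly with the fingertips, one at a time and without pushing a free key home, to find the one that is already latched, and press that key fully in so that it releases and springs up. At the end all four keys must be up; pick nothing up, and leave the plugs and everything else on the bench where they are.

Things in the scene. Friction and masses are not known exactly. Their poses are not given: they have to be found in the camera images.
- bar: socket bar screwed to the bench: aluminium box with black end caps, 120 mm deep (its x), 310 mm long (its y) and 52 mm high. Origin at the centre of its underside; its +x points to the back (the sockets' side), its +y to the left end as seen from the robot. It is fixed, but stands elsewhere and turned by up to 0.3 rad from day to day. Four round sockets, 47 mm across, lie in a row 26 mm behind its middle line, one behind each key.
- key_1_top (a point): centre of the top face of the leftmost key of the row (seen from the robot); it moves with the key. All four keys are alike: square grey caps, 28 x 28 mm, 62 mm apart along the bar, 34 mm in front of its middle line. Top face 68 mm above the bench when the key is up (16 mm proud of the bar), 63.6 mm when latched, 60.7 mm when fully home.
- key_1 (a joint): how far the leftmost key is in, in m: 0 up, 0.0044 latched, 0.0073 fully home. Push-push key: the spring starts at 1.2 N and reaches 5.6 N at full travel. A free key gives at once under a light tap and follows the finger back up (2 N moves it 1.3 mm, 3 N moves it 3 mm); let go beyond about 6.5 mm it stays latched. A latched key does not give under a light tap (below about 3.5 N); pressed fully home (6 to 8 N) and let go it springs all the way up.
- key_2_top (a point): centre of the top face of the second key of the row (seen from the robot); it moves with the key. Same shape and heights as the first.
- key_2 (a joint): how far the second key is in, in m: 0 up, 0.0044 latched, 0.0073 fully home. Works like the first.
- key_3_top (a point): centre of the top face of the third key of the row (seen from the robot); it moves with the key. Same shape and heights as the first.
- key_3 (a joint): how far the third key is in, in m: 0 up, 0.0044 latched, 0.0073 fully home. Works like the first.
- key_4_top (a point): centre of the top face of the rightmost key of the row (seen from the robot); it moves with the key. Same shape and heights as the first.
- key_4 (a joint): how far the rightmost key is in, in m: 0 up, 0.0044 latched, 0.0073 fully home. Works like the first.
- charger: plug-in charger: white block 44 x 46 x 46 mm standing in one of the round sockets behind the keys. Not part of the job; origin at the centre of its underside.
- timer: plug-in timer: white and grey round body, 48 mm across, 36 mm high, standing in another of the sockets. Not part of the job; origin at the centre of its underside.
- battery: tool battery pack: black, 112 x 74 x 64 mm, on the bench beyond the right-hand end of the bar. Not part of the job; origin at the centre of its underside.
- tape: tape measure: black and yellow, 75 x 35 x 66 mm, on the bench beyond the left-hand end of the bar. Not part of the job; origin at the centre of its underside.
- pencil: flat carpenter's pencil, red, 175 x 14 x 8 mm, lying on the bench along the front of the bar. Not part of the job; origin at the centre of its underside.
- glue: glue bottle, white with a red cap, 48 mm across, 115 mm high, on the bench just behind the bar. Not part of the job; origin at the centre of its underside.
- offcut: pine offcut, 85 x 170 x 20 mm, on the left of the bench. Not part of the job; origin at the centre of its underside.
- driver: screwdriver, 200 mm long, lying on the right of the bench. Not part of the job.

How it is judged:
By the outcome, as a careful person would: the job done as asked, in the order asked, and still so for the second after the job is handed in, with the robot touching nothing.
It also fails if it takes over 48 s, if anything falls off the work surface, if the arm or the gripper's body presses on something with over 40 N, if the wrist force passes 120 N, or if a joint passes its speed limit or range.

## Working session

There is one attempt and no reset: what is moved stays moved. The work goes in short steps, each a Python script; the robot and the scene stay as the last script left them, time stands still between calls to the robot, and variables do not carry over. Pictures are saved under pics/ and viewed, and the job is handed in when it is done.

```bash
mkdir -p pics; python3 - <<'E'
from bench import ctrl
import cv2
for n in ("scene","top"):
    cv2.imwrite(f"pics/{n}0.png",ctrl.read_camera(n)); print(n,ctrl.camera_params(n))
print(ctrl.camera_params("wrist"))
print(ctrl.current_t(),ctrl.current_tool_pos(),ctrl.current_eef_rot(),ctrl.current_contact_force())
E
```

```text
scene {'fx': 469.1208888279476, 'fy': 469.1208888279476, 'cx': 252.55578928123265, 'cy': 193.83603470849292, 'pose': array([[ 0.50504241, -0.63399782,  0.58564404,  1.31224058],
       [ 0.86297828,  0.38207227, -0.33058928, -0.41229296],
       [-0.01416547,  0.67235969,  0.74008904,  1.00255518],
       [ 0.        ,  0.        ,  0.        ,  1.        ]])}
top {'fx': 352.80446503580515, 'fy': 352.80446503580515, 'cx': 251.5210554541886, 'cy': 192.9498422134321, 'pose': array([[-0.01462037,  0.99248117, -0.12152111,  0.44150922],
       [-0.99938235, -0.01838868, -0.02994608, -0.0079591 ],
       [-0.03195553,  0.12100823,  0.99213701,  1.06312491],
       [ 0.        ,  0.        ,  0.        ,  1.        ]])}
{'fx': 297.3186396354542, 'fy': 297.3186396354542, 'cx': 251.7906040833442, 'cy': 195.18955391230097, 'T_tool_cam': array([[ 9.99997377e-01,  1.19459983e-03, -1.95421413e-03,
         9.10022535e-04],
       [-2.20257586e-03,  2.67532452e-01, -9.63546333e-01,
        -1.69728940e-01],
       [-6.28236586e-04,  9.63548110e-01,  2.67534382e-01,
         7.53335853e-02],
       [ 0.00000000e+00,  0.00000000e+00,  0.00000000e+00,
         1.00000000e+00]])}
0.1 [0.13798989 0.60924409 0.2133718 ] [[ 2.20913156e-01 -3.18825004e-04 -9.75293431e-01]
 [ 9.75292867e-01 -1.05113772e-03  2.20913372e-01]
 [-1.09560042e-03 -9.99999397e-01  7.87376010e-05]] [-0.19810175 -0.37267201 -1.25992164]
```

View pics/scene0.png

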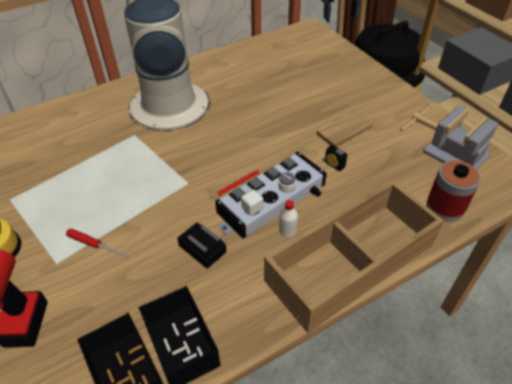

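View pics/top0.png

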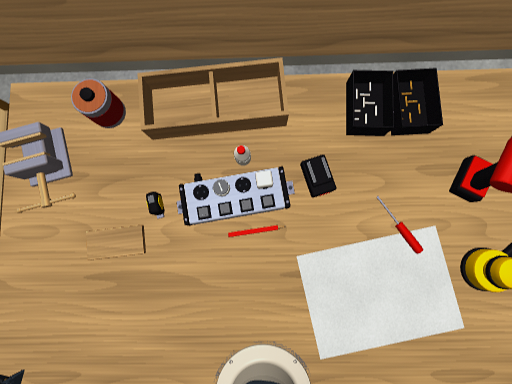

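```bash
python3 - <<'E'
import cv2
a=cv2.imread("pics/top0.png")[150:250,160:320]
cv2.imwrite("pics/topz.png",cv2.resize(a,None,fx=5,fy=5,interpolation=cv2.INTER_CUBIC))
E
```

```text
(no output)
```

View pics/topz.png

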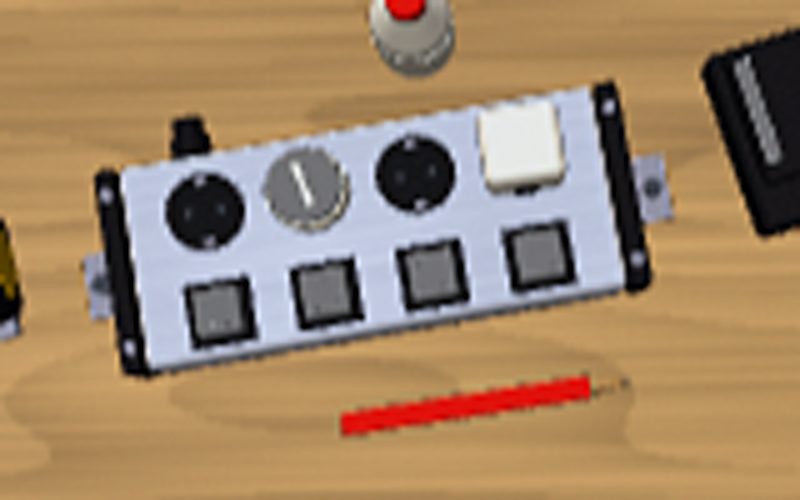

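```bash
cat > h.py <<'E'
from bench import ctrl
import numpy as np, cv2
def px2w(u,v,z,p):
    d=p["pose"][:3,:3]@np.array([(u-p["cx"])/p["fx"],-(v-p["cy"])/p["fy"],-1.]); o=p["pose"][:3,3]
    return o+d*(z-o[2])/d[2]
def ori(yaw): # tool x along bar +y, tool y down
    x=np.array([-np.sin(yaw),np.cos(yaw),0]); y=np.array([0,0,-1.]); return np.column_stack([x,y,np.cross(x,y)])
E
python3 - <<'E'
from h import *
im=cv2.imread("pics/top0.png"); p=ctrl.camera_params("top")
hsv=cv2.cvtColor(im,cv2.COLOR_BGR2HSV)
m=cv2.inRange(hsv,(0,0,95),(180,40,150)); m[:,:195]=0; m[:,285:]=0; m[:192]=0; m[222:]=0
n,l,s,c=cv2.connectedComponentsWithStats(m,connectivity=4)
P=[]
for i in np.argsort(c[:,0]):
    if i and 10<s[i,4]<150:
        w=px2w(*c[i],.068,p); print(s[i],c[i],w.round(4)); P.append(w)
# manual
M=np.array([px2w(160+u/5-.4,150+v/5-.4,.068,p) for u,v in [(221,312),(327,292),(433,273),(540,256)]]); print(M.round(4))
d=M[0]-M[3]; print(np.linalg.norm(d)/3, np.degrees(np.arctan2(-d[0],d[1])))
for i in range(4):print(ctrl.current_contact_force())
E
```

```text
[199 207   9  10  73] [202.94520548 211.8630137 ] [0.5119 0.1607 0.068 ]
[215 192  12   5  37] [220.86486486 193.37837838] [0.5638 0.1095 0.068 ]
[220 204  10   9  74] [224.45945946 207.94594595] [0.522  0.0995 0.068 ]
[242 199   9  11  75] [246.   204.32] [0.5312 0.0382 0.068 ]
[263 196  10  10  76] [267.35526316 200.46052632] [ 0.5411 -0.0225  0.068 ]
[[ 0.5115  0.1583  0.068 ]
 [ 0.5218  0.0979  0.068 ]
 [ 0.5316  0.0376  0.068 ]
 [ 0.5402 -0.0231  0.068 ]]
0.06122526928098102 8.987410924713219
[-0.19810175 -0.37267201 -1.25992164]
[-0.19810175 -0.37267201 -1.25992164]
[-0.19810175 -0.37267201 -1.25992164]
[-0.19810175 -0.37267201 -1.25992164]
```

```bash
cat >> h.py <<'E'
yaw=np.radians(9.1); R=ori(yaw); by=R[:,0]
K0=np.array([0.5265,0.069,0]) # row centre
K=[K0+by*.062*(1.5-i) for i in range(4)]
def at(k,z): return [k[0],k[1],z]
E
python3 - <<'E'
from h import *
print(np.round(K,4))
ctrl.command_gripper(0.0); print(ctrl.current_t())
ctrl.goto(at(K[0],.15),R); print(ctrl.current_t(),ctrl.current_tool_pos(),ctrl.current_contact_force())
print(ctrl.current_eef_rot().round(3),ctrl.current_grip_width())
cv2.imwrite("pics/w1.png",ctrl.read_camera("wrist"))
cv2.imwrite("pics/t1.png",cv2.resize(ctrl.read_camera("top")[140:240,160:320],None,fx=5,fy=5))
for i in range(3): ctrl.sleep(.05);print(ctrl.current_contact_force())
E
```

```text
[[ 0.5118  0.1608  0.    ]
 [ 0.5216  0.0996  0.    ]
 [ 0.5314  0.0384  0.    ]
 [ 0.5412 -0.0228  0.    ]]
1.4667
3.575 [0.51172374 0.16148558 0.15006604] [-0.49511721 -0.17127407  0.64346712]
[[-0.159  0.    -0.987]
 [ 0.987  0.    -0.159]
 [ 0.    -1.    -0.   ]] 0.003970737148862684
[ 1.16536025 -0.75519926  0.62765259]
[-0.36867497 -0.57469905  0.10602729]
[-0.65769424 -0.87502301 -0.40572661]
```

View pics/w1.png

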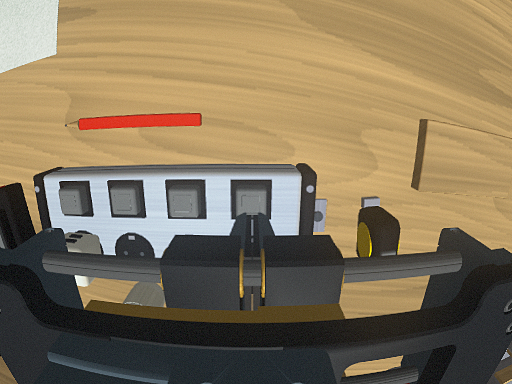

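```bash
cat >> h.py <<'E'
def F(n=5):
    f=[]
    for _ in range(n): ctrl.sleep(.02); f.append(ctrl.current_contact_force()[2])
    return np.mean(f)
def tap(k,down=.0625,N=2.2):
    ctrl.move_l(at(k,.076),vel=.12,ori=R); f0=F()
    hit=ctrl.move_l(at(k,down),vel=.015,contact_N=N)
    z1=ctrl.current_tool_pos()[2]; f=F(); z=ctrl.current_tool_pos()[2]
    print("hit",hit,"z stop %.4f held %.4f dF %.2f"%(z1,z,f-f0),"t",ctrl.current_t(),flush=True)
    return hit,z,f-f0
E
python3 - <<'E'
from h import *
p=ctrl.camera_params("wrist"); T=p["T_tool_cam"]; Rt=ctrl.current_eef_rot(); t=ctrl.current_tool_pos()
for u,v in [(252,198),(185,198),(126,198),(75,199)]:
    a=np.array([u-p["cx"],v-p["cy"]]); r=np.hypot(*a); th=r/p["fx"]; a=a/max(r,1e-9)
    d=Rt@T[:3,:3]@np.array([a[0]*np.sin(th),-a[1]*np.sin(th),-np.cos(th)]); o=Rt@T[:3,3]+t
    print((o+d*(.068-o[2])/d[2]).round(4))
tap(K[0])
ctrl.move_l(at(K[0],.08),vel=.05)
print(ctrl.current_t())
cv2.imwrite("pics/w2.png",ctrl.read_camera("wrist"))
E
```

```text
[0.5092 0.1623 0.068 ]
[0.5187 0.103  0.068 ]
[0.5279 0.0457 0.068 ]
[ 0.5385 -0.0127  0.068 ]
hit True z stop 0.0650 held 0.0651 dF 2.64 t 5.45
5.9
```

View pics/w2.png

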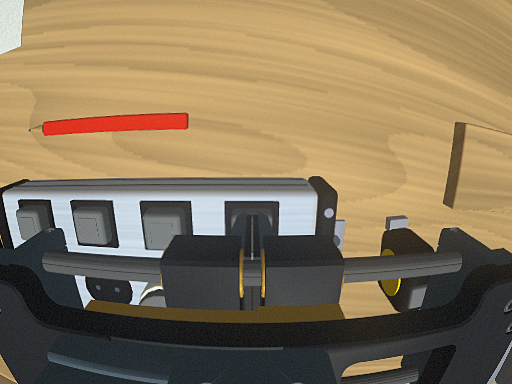

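```bash
python3 - <<'E'
from h import *
for i in (1,2,3):
    ctrl.move_l(at(K[i],.085),vel=.12,ori=R)
    cv2.imwrite(f"pics/k{i}.png",ctrl.read_camera("wrist"))
    tap(K[i])
    ctrl.move_l(at(K[i],.085),vel=.08)
    if i==1:pass
print(ctrl.current_t())
a=[cv2.imread(f"pics/k{i}.png")[150:300,:400] for i in (1,2,3)]
cv2.imwrite("pics/kk.png",np.vstack(a))
E
```

```text
hit True z stop 0.0650 held 0.0651 dF 2.53 t 7.775
hit True z stop 0.0632 held 0.0633 dF 4.21 t 10.0917
hit True z stop 0.0650 held 0.0651 dF 2.95 t 12.3417
12.7417
```

View pics/kk.png

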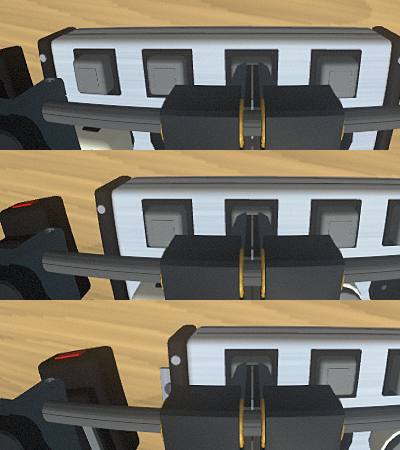

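```bash
python3 - <<'E'
from h import *
k=K[2]
ctrl.move_l(at(k,.085),vel=.12,ori=R)
h,z,f=tap(k,N=1.6)
if z<.0642:
    f0=f
    hit=ctrl.move_l(at(k,.0598),vel=.008,contact_N=6.)
    print(hit,ctrl.current_tool_pos(),ctrl.current_contact_force(),F(),ctrl.current_tool_pos()[2])
    ctrl.move_l(at(k,.085),vel=.05)
print(ctrl.current_t(),F())
h,z,f=tap(k,down=.0645,N=1.8)
ctrl.move_l(at(k,.085),vel=.08)
print(ctrl.current_t())
E
```

```text
hit True z stop 0.0633 held 0.0634 dF 3.49 t 14.6
True [0.53128147 0.03841374 0.06089924] [-2.01805678  0.29095855 11.11389875] 10.503807180394269 0.06088269442504873
15.7 0.08466246543980738
hit True z stop 0.0656 held 0.0657 dF 2.02 t 16.85
17.2417
```

```bash
python3 - <<'E'
from h import *
b=by
ctrl.move_l(at(K[2]-np.array([.1,0,0]),.2),vel=.2); print(ctrl.current_t(),ctrl.current_contact_force())
ctrl.move_l(at(K[0]-np.array([.1,-.1,0]),.25),vel=.2)
s=ctrl.read_camera("scene")[140:240,200:340]; w=ctrl.read_camera("top")[140:240,150:340]
cv2.imwrite("pics/fin.png",np.vstack([cv2.resize(s,(400,290),interpolation=3),cv2.resize(w,(400,210),interpolation=3)]))
cv2.imwrite("pics/w9.png",ctrl.read_camera("wrist")); print(ctrl.current_t())
E
```

```text
18.15 [-0.04820379  0.52653632 -0.35522382]
19.5917
```

View pics/fin.png

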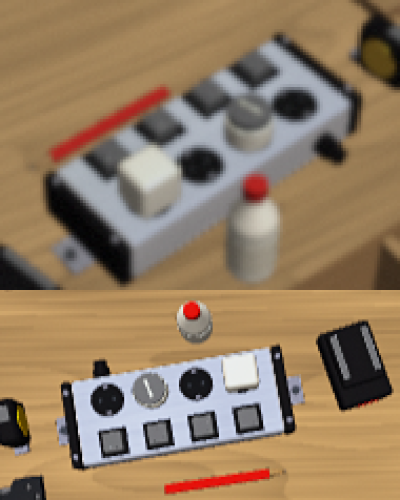

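View pics/w9.png

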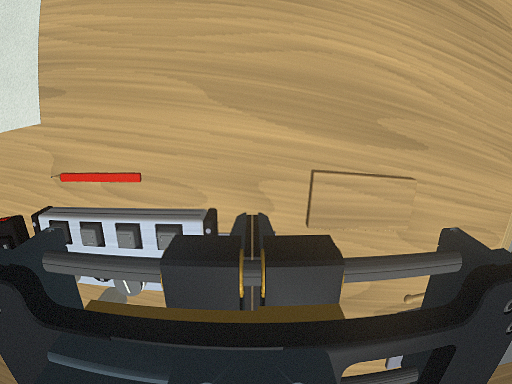

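The final pictures show all four keys proud and alike: in the wrist view they sit at about (60,235), (92,235), (129,236) and (169,237). The plugs, glue, pencil, tape and battery are where they were, and the gripper is clear of everything.

```bash
python3 - <<'E'
from bench import ctrl
ctrl.sign_off(); print(ctrl.current_t())
E
```

```text
the job is handed in; nothing more can be done
the job is handed in; nothing more can be done
```

The latched key was the third from the left. I pressed it home, it sprang up, and the job was handed in at about 19.6 s of the 48 s allowed.

- **Finding it:** I tapped keys 1 to 4 from left to right with the shut fingertips. Keys 1, 2 and 4 gave, stopping at 65.0 mm with 2.5–3.0 N. Key 3 was stiff, stopping at 63.2 mm. The tap on key 3 reached about 4.2 N, a little over the 3.5 N light-tap limit. A second touch at about 3.5 N found it still latched at 63.3 mm.
- **Releasing it:** I pressed key 3 home to 60.9 mm, with about 10.5–11 N on the tool against the nominal 6–8 N, and let go.
- **Last checks:** A light tap on key 3 afterwards met it at the free-key height, 65.6 mm at 2 N. The last pictures show all four keys up and everything else on the bench unmoved.
- **Disagreement:** One wrist-camera estimate put key 4 about 10 mm from the top-camera position. I used the top-camera position, and the close view before the tap showed the finger centred on that key.

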